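Unhook the slide carrier from its safety hook

TASK

Take the steel slide carrier off the sprung safety hook of the draining stand: push it back against the keeper until the mouth opens, feeling for the spring rather than forcing it, and lift it off. Then set it down gently, upright, inside the shallow grey tray and let go; leave the stand, jar, tip box and beaker undisturbed.

Things in the scene. Friction and masses are not known exactly. Their poses are not given: they have to be found in the camera images.
- stand: Fixed draining stand. Origin on the bench under the hanging carrier; z up; +x is the PUSH direction, from the hook's open nose to the post (20 x 30 mm, top at z 145 mm, 118 mm along +x). The hook head, a two-prong fork along x, is clamped on a level arm at z 135 mm: it stays put, but its place along x is not given (varies +-12 mm). Contact with hook or keeper must stay under 15 N.
- prong_level (a point): Fixed point on the stand, 137 mm above its origin: level of the prongs' flat tops (prongs 9 mm wide, 33 mm apart, 7 mm thick). The carrier's crossbar lies across both. Each prong's front end turns up as a nose before the bar and back as a lip over it; lip underside 11 mm, top 15 mm above this level, so the bar has 3 mm of room above. How far the bar sits from the nose is not given: 1.5 to 27.5 mm.
- keeper_side (a point): Fixed point 20 mm to +x of prong_level. Near it the sprung keeper, an upright plate across both prongs, 60 mm wide, top 12 mm above them; the bar pushes it to +x. Bar travel from the nose: keeper touched at 29 mm, bar clear of lips from 38, hard stop at 41. Spring 2.0 N at first, 6.5 N at 38 mm, 8.0 N at 41 mm; a carrier resting on the prongs adds up to 3 N friction. It springs back if let go.
- exit_side (a point): Fixed point 75 mm to -x of prong_level, on the open side. With the keeper held pressed the bar must rise over 15 mm to be above the lips (room below the prongs for 30 mm of rise); it then leaves to -x over the noses, the stem passing between the prongs. With the carrier's middle at this point or beyond to -x, it is clear of the hook and can be raised freely.
- carrier: Slide-staining carrier of bare steel, rigid, about 0.3 kg, hanging upright. Origin at the centre of its underside, 25 mm above the bench; x as the stand's at the start. Foot 50 (x) by 90 mm (y), basket 69 mm high, stem 14 (y) by 6 mm (x), round crossbar along y 8 mm thick, 70 mm long, axis 116 mm up; above it an upright grip tab 12 mm thick (x), 30 mm wide (y), 130 to 180 mm up.
- grip (a point): Point in the middle of the carrier's grip tab where to pinch it (across its 12 mm thickness, i.e. along the carrier's x), 160 mm above the carrier's underside, 44 mm above the crossbar, 20 mm below the top of the tab.
- tray: Shallow grey open tray, fixed, 160 mm (x) by 170 mm (y), 14 mm high, walls and floor 5 mm thick; origin at the centre of its underside. The carrier must stand on its floor.
- reagent: White plastic jar, 64 mm across, 125 mm high, loose; origin at the centre of its underside. Leave alone.
- tip_box: Green pipette-tip box with white lid, 84 x 124 x 75 mm, loose; origin at the centre of its underside. Leave alone.
- beaker: Glass beaker, 70 mm across, 85 mm high, loose; origin at the centre of its underside. Leave alone.
Things that resemble listed ones, but are neither listed nor needed, are in the scene too. What is shaped like the carrier but purple or turquoise is not meant. Of the things that look like the stand, take the one that is farthest to the robot's right at the start.

How it is judged:
By the outcome, as a careful person would: the job done as asked, in the order asked, and still so for the second after the job is handed in, with the robot touching nothing.
It also fails if it takes over 72 s, if anything falls off the work surface, if the arm or the gripper's body presses on something with over 40 N, if the wrist force passes 120 N, or if a joint passes its speed limit or range.

ROBOT

A 6-joint arm with a two-finger parallel gripper is mounted at the origin on the work surface. World frame = base frame: x ahead of the robot, y to its left, z up, the work surface at z = 0. Lengths are in mm, angles in rad, forces in N, time in s.
With the tool pointing down it reaches from about 325 to 900 mm from the base axis. Payload 6.1 kg.
Tool frame: the origin (TCP) lies on the centre line of the jaws, within the pads' length; the fingertips stand 25 mm ahead of it and the grasp point (between the pads) lies 6 mm ahead of it; z points along the fingers, y is the line along which they close (so a half turn about z gives the same grasp; the last joint's range is limited). The gripper opens to 87 mm and grips with 3 to 60 N. Pads are 19 mm wide; open, the fingers measure 117 mm over their backs; the gripper's body (75 mm by 190 mm) begins 51 mm behind the grasp point.
Start: joints at [1.174, 0.22, 1.526, -0, 1.395, -0.126], TCP at [167.188, 602.216, 247.538] pointing down, gripper open.
Joint ranges: [-2.98, 2.98], [-0.91, 2.08], [0.09, 2.57], [-1.24, 4.39], [0.2, 2.65], [-2.68, 2.68]. Speed limits (rad/s): [2.57, 2.57, 3.01, 3.14, 3.14, 3.14].

INTERFACE

Orientations are given as a rotation vector (axis times angle).
In Python, from rig import r gives the robot as it stands.
- The arm moves only by the shell command python3 -m crank 'ROWS' [OPENING] [FORCE]. ROWS is JSON, a list of rows, each an object of numbers: "x", "y", "z": the shift along the tool's x, y, z in m; "ax", "ay", "az": the turn, a rotation vector about the tool's x, y, z in degrees. A call has 1 to 20 rows; each row is the pose to reach, as a shift and turn from the pose commanded when the call began, along the tool's axes at that moment; what a row does not reach only later rows make up. A row lasts 1/8 s, in which the tool goes at most 62.5 mm and 10.7 degrees, less where a joint would pass 70% of its speed; a pose out of reach is approached as far as the arm can. A call with a gripper value outside its range is refused whole. OPENING is the closure, from 0 (fully open) to 1 (shut), set as the call begins (- or left out, the last holds). The fingers move at their own pace and stop on an object; FORCE is the grip in N (left out, the last holds). Time passes only in rows, so rows that repeat a pose let the fingers close. It gives the time, the measured TCP pose, the force, the opening and the grip force at its end, in the units of the state.
- r.get_state(): the state, without advancing time (a new reading comes with each control period).
- r.snapshot(name): name is "scene" or "top" or "wrist"; returns (picture, depth): 384x512x3 uint8, red, green, blue; 384x512 float32, mm along the optical axis (not along the pixel's ray), 0 where there is no reading.
- r.camera_model(name): a dict with "mtx" (3x3 intrinsics, pixels), "R" (3x3) and "t" (3): a world point X has camera coordinates R X + t. Camera axes: x right, y down, z forward; pixel columns grow to the right and rows downward; lengths in mm; the calibration is good to about 2 mm. The wrist camera is an equidistant fisheye: a pixel r from the principal point sees the ray r / f radians off the axis. A picture is of the moment at which its call begins: read the wrist's pose just before it. camera_model takes no time and is no camera call; for the wrist camera it gives the pose at the moment of the call.
- r.hand_in(): hands the job in; it is judged then, once.
The state is a dict: "time_s": time; "q": joint angles; "joint_velocities": joint speeds; "effort": joint torques, N m; "ee_pos": TCP position; "tcp_rot": TCP orientation; "force": force on the tool from outside, world axes, zero at the start; "moment": the same for the moment, N m; "width": opening from 0.0 (shut) to 1.0 (fully open); "grip_force": force on a finger pad.
Only numpy, scipy, OpenCV 4.12 (cv2) and the standard library are available. Lean on these libraries where they do the work, as an engineer would, in place of code of your own. Each camera call takes 0.05 s, during which the arm holds its last target. There are 200 camera calls.

## Working session

There is one attempt and no reset: what is moved stays moved. The work goes in short steps, Python scripts to look and compute and a shell command to move; the robot and the scene stay as the last step left them, time stands still between calls to the robot, and variables do not carry over. Pictures are saved under pics/ and viewed, at most 10 in all, crops included, and the job is handed in when it is done.

```bash
ls; mkdir -p pics
cat > h.py <<'E'
from rig import r
import numpy as np, cv2
from scipy.spatial.transform import Rotation as Ro
def pt(name,d,u,v,w=0):
    c=r.camera_model(name);K=np.array(c["mtx"]);p=d[int(v)-w:int(v)+w+1,int(u)-w:int(u)+w+1];z=np.median(p[p>0])
    X=np.array([(u-K[0,2])/K[0,0]*z,(v-K[1,2])/K[1,1]*z,z])
    return np.array(c["R"]).T@(X-np.array(c["t"]))
def cloud(name,d):
    c=r.camera_model(name);K=np.array(c["mtx"]);v,u=np.mgrid[:d.shape[0],:d.shape[1]]
    X=np.stack([(u-K[0,2])/K[0,0]*d,(v-K[1,2])/K[1,1]*d,d],-1)
    P=(X-np.array(c["t"]))@np.array(c["R"]);P[d==0]=np.nan;return P
E
python3 - <<'E'
from h import *
for n in("scene","top"):
    p,d=r.snapshot(n);np.savez(f"{n}.npz",p=p,d=d)
    cv2.imwrite(f"pics/{n}.png",cv2.resize(p[:,:,::-1],(800,600),interpolation=cv2.INTER_CUBIC))
    c=r.camera_model(n);print(n,np.array(c["mtx"]).tolist(),(-np.array(c["R"]).T@c["t"]).round())
s=r.get_state();print(s["time_s"],s["ee_pos"],s["tcp_rot"],s["force"])
E
```

```text
pics
scene [[495.0387147471265, 0.0, 253.3332389947273], [0.0, 495.0387147471265, 194.91809458246613], [0.0, 0.0, 1.0]] [1166.  916. 1425.]
top [[371.8690942653628, 0.0, 261.6566790968849], [0.0, 371.8690942653628, 195.00962136099972], [0.0, 0.0, 1.0]] [ 267.   14. 1304.]
0.1 [166.98881717 601.74229152 246.55807794] [-4.24047499e-01 -3.11237243e+00  2.63214141e-03] [0.09260721 0.70044602 0.362005  ]
```

View pics/scene.png

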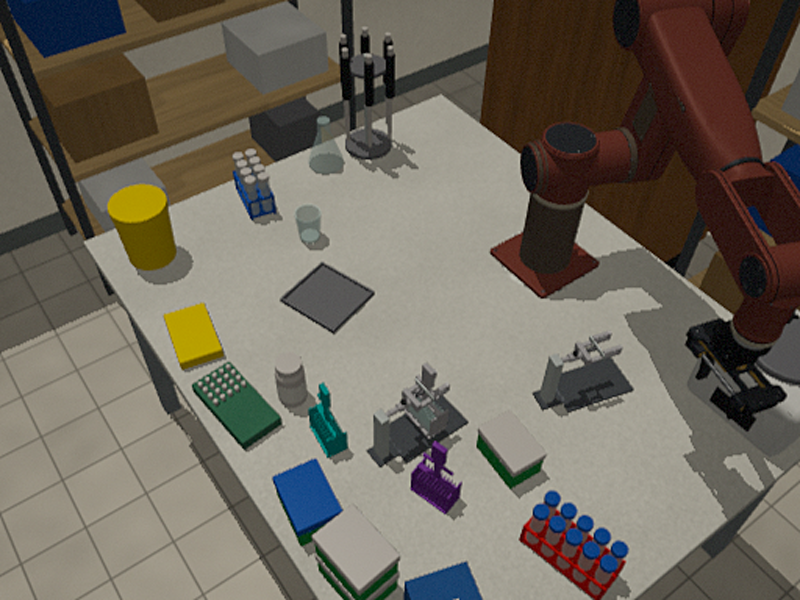

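View pics/top.png

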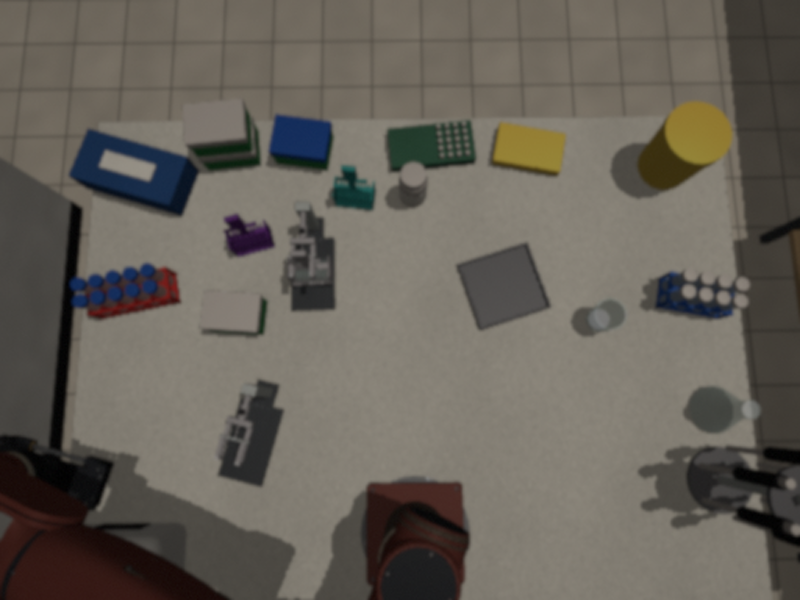

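The steel carrier hangs on stand A (scene 418,410; top 313,262). Stand B (scene 590,370; top 250,435) is empty and further left, so A, the rightmost, is the one meant. Purple (top 247,235) and turquoise (top 353,188) are decoys. The tray is at top (503,286). I'll confirm in a crop and measure.

Run:
```python
from h import *
z=np.load("scene.npz");p,d=z["p"],z["d"]
cr=p[225:305,225:310];cv2.imwrite("pics/crop.png",cv2.resize(cr[:,:,::-1],None,fx=7,fy=7,interpolation=cv2.INTER_CUBIC))
for n in("scene","top"):
    z=np.load(n+".npz");P=cloud(n,z["d"]).reshape(-1,3);col=z["p"].reshape(-1,3)
    ok=~np.isnan(P[:,0])
    P=P[ok];
    # region around stand A
    m=(P[:,0]>380)&(P[:,0]<720)&(P[:,1]>90)&(P[:,1]<330)&(P[:,2]>25)
    Q=P[m]
    for lo,hi in((25,80),(80,125),(125,142),(142,150),(150,170),(170,190),(190,230)):
        q=Q[(Q[:,2]>lo)&(Q[:,2]<hi)]
        if len(q):print(n,lo,hi,len(q),np.percentile(q,[2,50,98],axis=0).round().tolist())
```

```text
scene 25 80 440 [[540.0, 190.0, 26.0], [580.0, 245.0, 53.0], [690.0, 329.0, 79.0]]
scene 80 125 194 [[544.0, 197.0, 80.0], [572.0, 243.0, 94.0], [690.0, 272.0, 122.0]]
scene 125 142 169 [[530.0, 204.0, 127.0], [608.0, 236.0, 138.0], [689.0, 254.0, 142.0]]
scene 142 150 220 [[539.0, 201.0, 142.0], [608.0, 230.0, 146.0], [689.0, 255.0, 150.0]]
scene 150 170 109 [[527.0, 202.0, 150.0], [567.0, 237.0, 153.0], [680.0, 256.0, 167.0]]
scene 170 190 34 [[556.0, 212.0, 172.0], [566.0, 233.0, 180.0], [569.0, 240.0, 190.0]]
scene 190 230 58 [[556.0, 211.0, 191.0], [564.0, 227.0, 204.0], [569.0, 241.0, 211.0]]
top 25 80 316 [[492.0, 180.0, 26.0], [551.0, 232.0, 52.0], [681.0, 330.0, 78.0]]
top 80 125 144 [[540.0, 180.0, 81.0], [560.0, 217.0, 93.0], [681.0, 270.0, 122.0]]
top 125 142 170 [[526.0, 202.0, 129.0], [598.0, 224.0, 137.0], [683.0, 252.0, 142.0]]
top 142 150 172 [[531.0, 197.0, 142.0], [604.0, 229.0, 145.0], [685.0, 255.0, 150.0]]
top 150 170 80 [[525.0, 203.0, 150.0], [555.0, 224.0, 152.0], [624.0, 251.0, 168.0]]
top 170 190 14 [[554.0, 210.0, 174.0], [555.0, 220.0, 181.0], [564.0, 235.0, 188.0]]
top 190 230 48 [[554.0, 210.0, 190.0], [558.0, 224.0, 203.0], [564.0, 238.0, 208.0]]
```

View pics/crop.png

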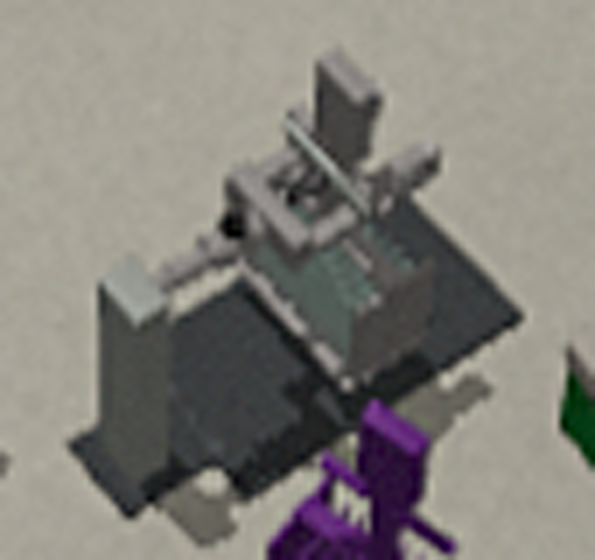

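Confirmed: the crop shows the bare-steel carrier on the two-prong hook (tab at crop 345,100, post at 135,390, open noses at 430,160 towards the robot), with purple separate at 420,450. Next I'll work out poses.

Run:
```python
from h import *
for n in("scene","top"):
    z=np.load(n+".npz");P=cloud(n,z["d"]).reshape(-1,3);col=z["p"].reshape(-1,3).astype(int)
    def rect(m,name):
        q=P[m&~np.isnan(P[:,0])]
        if len(q)>4:print(n,name,len(q),[np.round(a,1) for a in cv2.minAreaRect(q[:,:2].astype(np.float32))],q.mean(0).round(1))
    X,Y,Z=P.T
    A=(Y>100)&(Y<300)
    rect((X>645)&(X<705)&A&(Z>138)&(Z<152)&(Y<250),"post")
    rect((X>540)&(X<580)&(Y>195)&(Y<255)&(Z>202),"tabtop")
    rect((X>540)&(X<580)&(Y>195)&(Y<255)&(Z>165),"tab")
    rect((X>500)&(X<640)&(Y>165)&(Y<290)&(Z>75)&(Z<100),"basket")
    rect((X>500)&(X<720)&(Y>165)&(Y<290)&(Z>1)&(Z<15),"base")
    rect((X>420)&(X<660)&(Y<-50)&(Y>-310)&(Z>9.5)&(Z<22),"tray")
    rect((X>420)&(X<660)&(Y<-50)&(Y>-310)&(Z>2.5)&(Z<22)&(col.max(1)<100),"traydark")
    for nm,b in dict(jar=(640,800,-60,60),boxA=(430,560,290,420),beak=(380,560,-420,-300)).items():
        rect((X>b[0])&(X<b[1])&(Y>b[2])&(Y<b[3])&(Z>30)&(Z<140),nm)
```

```text
scene post 85 [array([668.4, 231.4]), array([30.7, 43.8]), np.float64(82.1)] [674.5 231.2 145.1]
scene tabtop 34 [array([562.3, 225.7]), array([30.5, 12.2]), np.float64(87.7)] [562.5 225.9 206.6]
scene tab 103 [array([562.6, 225.7]), array([15.2, 31.6]), np.float64(5.3)] [564.1 227.9 191.3]
scene basket 145 [array([564. , 228.9]), array([46.1, 87.6]), np.float64(3.6)] [563.2 248.4  86.4]
scene base 1138 [array([610. , 227.4]), array([219.6, 124.7]), np.float64(0.0)] [624.3 238.3   6.8]
scene tray 562 [array([ 541.1, -180.3]), array([229.4, 251.5]), np.float64(4.9)] [ 534.9 -202.6   12.9]
scene traydark 1275 [array([ 531.6, -205.2]), array([166.1, 173.7]), np.float64(16.9)] [ 533.1 -204.8    8.6]
scene jar 525 [array([7.556e+02, 6.000e-01]), array([62.2, 62.3]), np.float64(9.3)] [760.    9.8  96. ]
scene boxA 753 [array([472.7, 373.5]), array([92.7, 85.3]), np.float64(90.0)] [478.8 376.6  72.2]
scene beak 156 [array([ 451.2, -398.7]), array([68.4, 41.3]), np.float64(0.1)] [ 459.6 -397.1   62.5]
top post 65 [array([666.5, 229.4]), array([43. , 26.9]), np.float64(2.1)] [673.1 229.3 143.
[... 189 characters left out ...]
.7]
top basket 124 [array([559.5, 225.4]), array([44.9, 91.2]), np.float64(1.4)] [556.7 220.5  88.6]
top base 716 [array([609.8, 228.2]), array([219.7, 122.9]), np.float64(0.5)] [588.8 217.3   5. ]
top tray 274 [array([ 531.1, -207.3]), array([160.5, 170.9]), np.float64(17.6)] [ 531.1 -207.1   12.9]
top traydark 1603 [array([ 531.6, -206.3]), array([159.6, 172.2]), np.float64(17.3)] [ 531.3 -206.6    6.5]
top jar 404 [array([749.4,  -2.8]), array([59.4, 60. ]), np.float64(37.8)] [742.2  -2.3 102.7]
top boxA 698 [array([470.7, 374. ]), array([91.3, 81.8]), np.float64(89.7)] [470.  372.5  72.2]
top beak 113 [array([ 452.1, -401.7]), array([34.6, 68.3]), np.float64(89.8)] [ 448.7 -396.8   67. ]
```

```bash
cat >> h.py <<'E'
def plan(x,y,z,h):
    s=r.get_state();R=Ro.from_rotvec(s["tcp_rot"]);a=np.radians(h);c,n=np.cos(a),np.sin(a)
    T=Ro.from_matrix(np.array([[-n,c,0],[c,n,0],[0,0,-1]]))
    print("t",round(s["time_s"],2),"shift m",(R.inv().apply(np.array([x,y,z])-s["ee_pos"])/1000).round(4),"turn deg",np.degrees((R.inv()*T).as_rotvec()).round(1),"q",np.round(s["q"],2),"F",np.round(s["force"],1))
E
python3 -c "
from h import *
plan(561,225,285,2.5)"
```

```text
t 0.1 shift m [-0.4804 -0.2577 -0.0381] turn deg [-0.1  0.1 72. ] q [ 1.17  0.22  1.53  0.    1.39 -0.13] F [0.1 0.7 0.4]
```

```bash
python3 -m crank '[{"x":-0.05,"y":-0.027,"z":-0.038,"az":8},{"x":-0.1,"y":-0.054,"z":-0.038,"az":16},{"x":-0.15,"y":-0.081,"z":-0.038,"az":24},{"x":-0.2,"y":-0.108,"z":-0.038,"az":32},{"x":-0.25,"y":-0.135,"z":-0.038,"az":40},{"x":-0.3,"y":-0.162,"z":-0.038,"az":48},{"x":-0.35,"y":-0.189,"z":-0.038,"az":56},{"x":-0.4,"y":-0.215,"z":-0.038,"az":64},{"x":-0.45,"y":-0.242,"z":-0.038,"az":70},{"x":-0.48,"y":-0.258,"z":-0.038,"az":72},{"x":-0.4804,"y":-0.2577,"z":-0.038,"az":72},{"x":-0.4804,"y":-0.2577,"z":-0.038,"az":72}]' 0
python3 - <<'E'
from h import *
c=r.camera_model("wrist");p,d=r.snapshot("wrist");np.savez("w1.npz",p=p,d=d)
cv2.imwrite("pics/w1.png",cv2.resize(p[:,:,::-1],(800,600),interpolation=cv2.INTER_CUBIC))
K=np.array(c["mtx"]);v,u=np.mgrid[:384,:512];dx=u-K[0,2];dy=v-K[1,2];rr=np.hypot(dx,dy)+1e-9
th=rr/K[0,0];t=np.tan(th)*d;X=np.stack([dx/rr*t,dy/rr*t,d],-1)
P=(X-np.array(c["t"]))@np.array(c["R"]);P[(d==0)|(th>1.4)]=np.nan;np.save("w1P.npy",P)
P=P.reshape(-1,3);A,B,Z=P.T
def rect(m,n):
    q=P[m]
    if len(q)>4:print(n,len(q),cv2.minAreaRect(q[:,:2].astype(np.float32)),q.mean(0).round(1))
rect((A>535)&(A<590)&(B>195)&(B<255)&(Z>198)&(Z<212),"tabtop")
rect((A>535)&(A<590)&(B>195)&(B<255)&(Z>165)&(Z<212),"tab")
rect((A>645)&(A<705)&(B>205)&(B<255)&(Z>140)&(Z<152),"post")
rect((A>510)&(A<620)&(B>170)&(B<285)&(Z>60)&(Z<105),"basket")
plan(561,225,191,2.5)
E
```

```text
t 0.15 shift m [-0.4804 -0.2576  0.056 ] turn deg [-0.1  0.  72. ] q [ 1.17  0.22  1.53  0.    1.39 -0.13] F [ 0.2 -0.7 -0.1]invalid input at $[0]: expected keys x, y, z, ax, ay, az
```

View pics/w1.png

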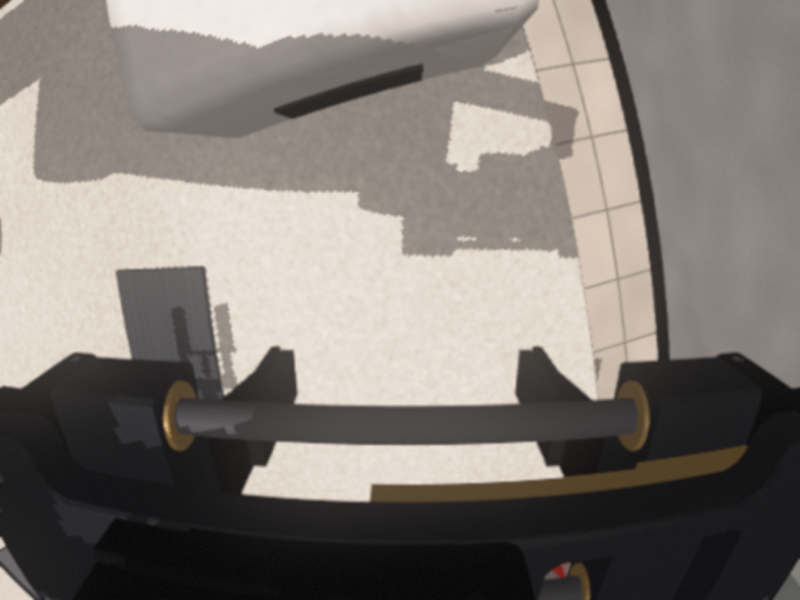

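The arm did not move, because every row needs all six keys. The picture only shows the fingers (285,375 and 530,375) and the bench. Resending it in full.

```bash
python3 -m crank '[{"x":-0.05,"y":-0.027,"z":-0.038,"ax":0,"ay":0,"az":8},{"x":-0.1,"y":-0.054,"z":-0.038,"ax":0,"ay":0,"az":16},{"x":-0.15,"y":-0.081,"z":-0.038,"ax":0,"ay":0,"az":24},{"x":-0.2,"y":-0.108,"z":-0.038,"ax":0,"ay":0,"az":32},{"x":-0.25,"y":-0.135,"z":-0.038,"ax":0,"ay":0,"az":40},{"x":-0.3,"y":-0.162,"z":-0.038,"ax":0,"ay":0,"az":48},{"x":-0.35,"y":-0.189,"z":-0.038,"ax":0,"ay":0,"az":56},{"x":-0.4,"y":-0.215,"z":-0.038,"ax":0,"ay":0,"az":64},{"x":-0.45,"y":-0.242,"z":-0.038,"ax":0,"ay":0,"az":70},{"x":-0.4804,"y":-0.2577,"z":-0.038,"ax":0,"ay":0,"az":72},{"x":-0.4804,"y":-0.2577,"z":-0.038,"ax":0,"ay":0,"az":72},{"x":-0.4804,"y":-0.2577,"z":-0.038,"ax":0,"ay":0,"az":72}]' 0
cat > wr.py <<'E'
from h import *
c=r.camera_model("wrist");p,d=r.snapshot("wrist")
cv2.imwrite("pics/w2.png",cv2.resize(p[:,:,::-1],(800,600),interpolation=cv2.INTER_CUBIC))
K=np.array(c["mtx"]);v,u=np.mgrid[:384,:512];dx=u-K[0,2];dy=v-K[1,2];rr=np.hypot(dx,dy)+1e-9
th=rr/K[0,0];t=np.tan(th)*d;X=np.stack([dx/rr*t,dy/rr*t,d],-1)
P=(X-np.array(c["t"]))@np.array(c["R"]);P[(d==0)|(th>1.4)]=np.nan
P=P.reshape(-1,3);A,B,Z=P.T
def rect(m,n):
    q=P[m]
    if len(q)>4:print(n,len(q),cv2.minAreaRect(q[:,:2].astype(np.float32)),q.mean(0).round(1))
rect((A>535)&(A<590)&(B>195)&(B<255)&(Z>198)&(Z<212),"tabtop")
rect((A>535)&(A<590)&(B>195)&(B<255)&(Z>165)&(Z<212),"tab")
rect((A>645)&(A<705)&(B>205)&(B<255)&(Z>140)&(Z<152),"post")
rect((A>510)&(A<620)&(B>170)&(B<285)&(Z>60)&(Z<105),"basket")
plan(561,225,191,2.5)
E
python3 wr.py
```

```text
time_s: 1.65
ee_pos: [560.6, 225.7, 285.1]
tcp_rot: [-2.172, -2.269, 0.001]
force: [-0.8, 0.5, 0.5]
width: 0.996
grip_force: 0.0
tabtop 571 ((562.4949951171875, 223.59210205078125), (11.79407787322998, 30.132217407226562), 2.163196563720703) [562.3 224.6 204.1]
tab 718 ((562.4093017578125, 223.66928100585938), (11.989330291748047, 30.111549377441406), 0.8550694584846497) [562.3 227.4 199.7]
post 625 ((667.49560546875, 227.64633178710938), (44.64156723022461, 30.522329330444336), 1.7188193798065186) [675.9 228.4 143.9]
basket 933 ((562.2350463867188, 223.9407958984375), (46.153656005859375, 89.01992797851562), 0.8626836538314819) [560.4 238.9  79.6]
t 1.7 shift m [-0.0011  0.0006  0.0943] turn deg [-0. -0.  0.] q [0.25 0.15 1.54 0.   1.46 0.21] F [ 0.1 -0.2 -0.2]
```

View pics/w2.png

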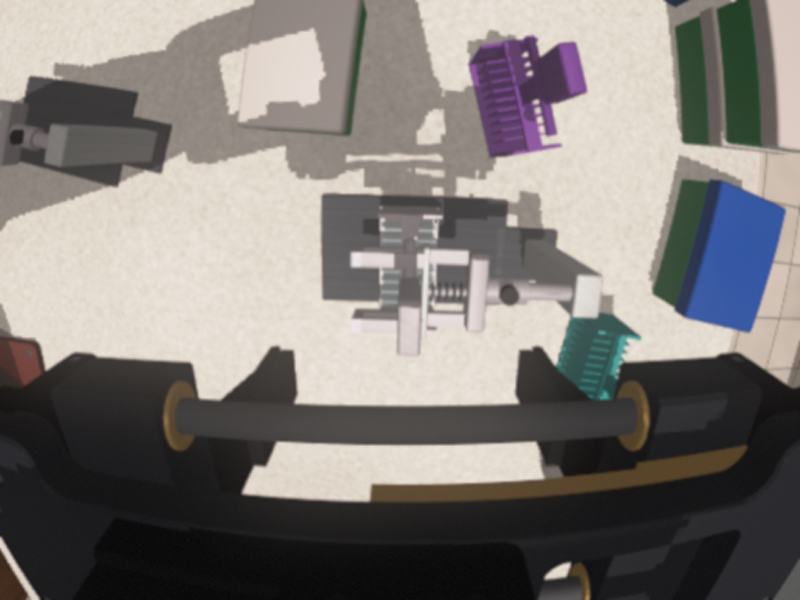

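The tab is at (408,318), directly between the open noses on the left (353,320 / 372,258) and the keeper (430,280), spring and post (587,295) on the right. Going down on it.

```bash
python3 -m crank '[{"x":-0.0017,"y":0.0016,"z":0.03,"ax":0,"ay":0,"az":0.5},{"x":-0.0017,"y":0.0016,"z":0.055,"ax":0,"ay":0,"az":0.5},{"x":-0.0017,"y":0.0016,"z":0.075,"ax":0,"ay":0,"az":0.5},{"x":-0.0017,"y":0.0016,"z":0.088,"ax":0,"ay":0,"az":0.5},{"x":-0.0017,"y":0.0016,"z":0.094,"ax":0,"ay":0,"az":0.5},{"x":-0.0017,"y":0.0016,"z":0.094,"ax":0,"ay":0,"az":0.5},{"x":-0.0017,"y":0.0016,"z":0.094,"ax":0,"ay":0,"az":0.5}]' 0 && python3 -m crank '[{"x":0,"y":0,"z":0,"ax":0,"ay":0,"az":0},{"x":0,"y":0,"z":0,"ax":0,"ay":0,"az":0},{"x":0,"y":0,"z":0,"ax":0,"ay":0,"az":0},{"x":0,"y":0,"z":0,"ax":0,"ay":0,"az":0},{"x":0,"y":0,"z":0,"ax":0,"ay":0,"az":0},{"x":0,"y":0,"z":0,"ax":0,"ay":0,"az":0},{"x":0,"y":0,"z":0,"ax":0,"ay":0,"az":0},{"x":0,"y":0,"z":0,"ax":0,"ay":0,"az":0}]' 1 30
```

```text
time_s: 2.58
ee_pos: [563.4, 223.9, 192.5]
tcp_rot: [2.182, 2.259, 0.002]
force: [1.1, 0.5, 0.2]
width: 1.0
grip_force: 0.0
time_s: 3.58
ee_pos: [562.8, 223.8, 191.5]
tcp_rot: [2.183, 2.26, 0.0]
force: [0.4, 0.4, -0.1]
width: 0.168
grip_force: 0.0
```

```bash
python3 -m crank '[{"x":0,"y":0,"z":0,"ax":0,"ay":0,"az":0},{"x":0,"y":0,"z":0,"ax":0,"ay":0,"az":0},{"x":0,"y":0,"z":0,"ax":0,"ay":0,"az":0},{"x":0,"y":0,"z":0,"ax":0,"ay":0,"az":0}]' 1 30
```

```text
time_s: 4.08
ee_pos: [562.8, 223.7, 191.5]
tcp_rot: [-2.183, -2.26, 0.0]
force: [-0.7, -0.3, 0.6]
width: 0.138
grip_force: 30.0
```

```bash
python3 -m crank '[{"x":0,"y":0,"z":-0.0007,"ax":0,"ay":0,"az":0},{"x":0,"y":0,"z":-0.0014,"ax":0,"ay":0,"az":0},{"x":0,"y":0,"z":-0.0014,"ax":0,"ay":0,"az":0},{"x":0,"y":0,"z":-0.0014,"ax":0,"ay":0,"az":0}]'; python3 -m crank '[{"x":0,"y":0.001,"z":0,"ax":0,"ay":0,"az":0},{"x":0,"y":0.002,"z":0,"ax":0,"ay":0,"az":0},{"x":0,"y":0.003,"z":0,"ax":0,"ay":0,"az":0},{"x":0,"y":0.004,"z":0,"ax":0,"ay":0,"az":0},{"x":0,"y":0.004,"z":0,"ax":0,"ay":0,"az":0}]'
```

```text
time_s: 4.58
ee_pos: [562.7, 223.7, 192.7]
tcp_rot: [-2.183, -2.259, 0.001]
force: [-0.0, 0.5, -3.1]
width: 0.134
grip_force: 30.0
time_s: 5.2
ee_pos: [566.5, 223.9, 192.8]
tcp_rot: [-2.182, -2.259, 0.001]
force: [-2.6, 0.1, -2.1]
width: 0.135
grip_force: 29.9
```

Already touching the keeper (about 2.6 N). I'll press on in small steps.

```bash
python3 -m crank '[{"x":0,"y":0.001,"z":0,"ax":0,"ay":0,"az":0},{"x":0,"y":0.002,"z":0,"ax":0,"ay":0,"az":0},{"x":0,"y":0.003,"z":0,"ax":0,"ay":0,"az":0},{"x":0,"y":0.003,"z":0,"ax":0,"ay":0,"az":0}]'; for i in 1 2 3; do python3 -c "
from rig import r
r.snapshot('top');s=r.get_state();print(s['ee_pos'],s['force'])"; done
```

```text
time_s: 5.7
ee_pos: [569.6, 224.0, 192.8]
tcp_rot: [-2.182, -2.259, 0.001]
force: [-4.1, 0.4, -2.9]
width: 0.134
grip_force: 29.9
[569.61709536 223.96410133 192.80995412] [-3.23657147  0.66941531 -1.23552324]
[569.60943224 223.99532063 192.79675493] [-3.77510413 -0.30457848 -3.12835977]
[569.65561831 223.99547052 192.84797151] [-3.60707897 -0.41024633 -2.29426697]
```

```bash
python3 -m crank '[{"x":0,"y":0.001,"z":0,"ax":0,"ay":0,"az":0},{"x":0,"y":0.002,"z":0,"ax":0,"ay":0,"az":0},{"x":0,"y":0.003,"z":0,"ax":0,"ay":0,"az":0},{"x":0,"y":0.004,"z":0,"ax":0,"ay":0,"az":0},{"x":0,"y":0.005,"z":0,"ax":0,"ay":0,"az":0},{"x":0,"y":0.0055,"z":0,"ax":0,"ay":0,"az":0},{"x":0,"y":0.0055,"z":0,"ax":0,"ay":0,"az":0}]'; python3 -c "
from rig import r
import numpy as np
a=[]
for i in range(8):
  r.snapshot('top');s=r.get_state();a.append(np.r_[s['ee_pos'],s['force']])
print(np.mean(a,0).round(2))"
```

```text
time_s: 6.72
ee_pos: [574.8, 224.2, 192.8]
tcp_rot: [-2.182, -2.259, 0.002]
force: [-6.2, -0.1, -1.4]
width: 0.137
grip_force: 29.9
[574.77 224.15 192.77  -6.35  -0.62  -1.6 ]
```

```bash
python3 -m crank '[{"x":0,"y":0.0008,"z":0,"ax":0,"ay":0,"az":0},{"x":0,"y":0.0018,"z":0,"ax":0,"ay":0,"az":0},{"x":0,"y":0.0018,"z":0,"ax":0,"ay":0,"az":0},{"x":0,"y":0.0018,"z":0,"ax":0,"ay":0,"az":0}]'; python3 -c "
from rig import r
import numpy as np
a=[]
for i in range(8):
  r.snapshot('top');s=r.get_state();a.append(np.r_[s['ee_pos'],s['force']])
print(np.mean(a,0).round(2))"
```

```text
time_s: 7.62
ee_pos: [576.4, 224.2, 192.7]
tcp_rot: [-2.182, -2.259, 0.003]
force: [-6.0, -1.0, -0.3]
width: 0.138
grip_force: 30.0
[576.37 224.19 192.76  -6.83  -0.83  -0.71]
```

```bash
python3 -m crank '[{"x":0,"y":0.0004,"z":-0.0008,"ax":0,"ay":0,"az":0},{"x":0,"y":0.0004,"z":-0.0016,"ax":0,"ay":0,"az":0},{"x":0,"y":0.0004,"z":-0.0024,"ax":0,"ay":0,"az":0},{"x":0,"y":0.0004,"z":-0.003,"ax":0,"ay":0,"az":0}]'; python3 -c "
from rig import r
import numpy as np
a=[]
for i in range(5):
  r.snapshot('top');s=r.get_state();a.append(np.r_[s['ee_pos'],s['force']])
print(np.mean(a,0).round(2))"
```

```text
time_s: 8.52
ee_pos: [576.0, 224.2, 194.3]
tcp_rot: [-2.181, -2.258, 0.005]
force: [-6.7, -1.0, -6.2]
width: 0.137
grip_force: 30.0
[ 5.7601e+02  2.2415e+02  1.9444e+02 -6.9200e+00 -2.1000e-01 -5.2400e+00]
```

Might be keeper friction or the lip. I'll lower slightly, press 1 mm more and feel again.

```bash
cat > av.py <<'E'
from rig import r
import numpy as np
a=[]
for i in range(5):
  r.snapshot('top');s=r.get_state();a.append(np.r_[s['ee_pos'],s['force'],s['moment']])
print(np.mean(a,0).round(2).tolist(),s['tcp_rot'].round(4) if hasattr(s['tcp_rot'],'round') else s['tcp_rot'])
E
python3 -m crank '[{"x":0,"y":0,"z":0.001,"ax":0,"ay":0,"az":0},{"x":0,"y":0.0006,"z":0.0015,"ax":0,"ay":0,"az":0},{"x":0,"y":0.0012,"z":0.0015,"ax":0,"ay":0,"az":0},{"x":0,"y":0.0012,"z":0.0015,"ax":0,"ay":0,"az":0}]'; python3 av.py;  python3 -m crank '[{"x":0,"y":0,"z":-0.0008,"ax":0,"ay":0,"az":0},{"x":0,"y":0,"z":-0.0015,"ax":0,"ay":0,"az":0},{"x":0,"y":0,"z":-0.0015,"ax":0,"ay":0,"az":0}]'; python3 av.py
```

```text
time_s: 9.28
ee_pos: [577.8, 224.2, 194.2]
tcp_rot: [-2.182, -2.258, 0.003]
force: [-7.1, 0.4, -0.0]
width: 0.138
grip_force: 30.0
[577.77, 224.24, 194.2, -7.65, -0.97, -0.72, -0.3, 1.63, -0.15] [-2.1816 -2.2585  0.0033]
time_s: 9.9
ee_pos: [577.1, 224.2, 194.5]
tcp_rot: [-2.181, -2.258, 0.006]
force: [-6.9, 0.4, -4.7]
width: 0.135
grip_force: 30.0
[577.11, 224.2, 194.49, -6.77, -0.6, -4.14, -0.14, 1.57, -0.11] [-2.1808 -2.2576  0.0056]
```

```bash
python3 -m crank '[{"x":0,"y":0.0005,"z":-0.0008,"ax":0,"ay":0,"az":0},{"x":0,"y":0.0006,"z":-0.0016,"ax":0,"ay":0,"az":0},{"x":0,"y":0.0006,"z":-0.0016,"ax":0,"ay":0,"az":0}]'; python3 av.py
```

```text
time_s: 10.52
ee_pos: [577.5, 224.2, 195.9]
tcp_rot: [-2.18, -2.257, 0.006]
force: [-8.1, 0.0, -6.0]
width: 0.139
grip_force: 30.0
[577.53, 224.22, 195.87, -8.0, -0.04, -5.0, -0.15, 1.6, -0.16] [-2.1805 -2.2574  0.0062]
```

Rising past the 3 mm of room with only friction, so the bar is clear of the lips. Continuing up.

```bash
python3 -m crank '[{"x":0,"y":0,"z":-0.001,"ax":0,"ay":0,"az":0},{"x":0,"y":0,"z":-0.002,"ax":0,"ay":0,"az":0},{"x":0,"y":0,"z":-0.003,"ax":0,"ay":0,"az":0},{"x":0,"y":0,"z":-0.004,"ax":0,"ay":0,"az":0},{"x":0,"y":0,"z":-0.004,"ax":0,"ay":0,"az":0}]'; python3 av.py
```

```text
time_s: 11.4
ee_pos: [577.7, 224.3, 200.2]
tcp_rot: [-2.181, -2.258, 0.005]
force: [-8.1, -1.2, -4.5]
width: 0.139
grip_force: 30.0
[577.7, 224.32, 200.16, -7.34, 0.0, -4.6, -0.1, 1.65, -0.1] [-2.1806 -2.2577  0.0053]
```

```bash
python3 -m crank '[{"x":0,"y":0,"z":-0.0015,"ax":0,"ay":0,"az":0},{"x":0,"y":0,"z":-0.003,"ax":0,"ay":0,"az":0},{"x":0,"y":0,"z":-0.0045,"ax":0,"ay":0,"az":0},{"x":0,"y":0,"z":-0.006,"ax":0,"ay":0,"az":0},{"x":0,"y":0,"z":-0.0075,"ax":0,"ay":0,"az":0},{"x":0,"y":0,"z":-0.009,"ax":0,"ay":0,"az":0},{"x":0,"y":0,"z":-0.0105,"ax":0,"ay":0,"az":0},{"x":0,"y":0,"z":-0.012,"ax":0,"ay":0,"az":0},{"x":0,"y":0,"z":-0.0125,"ax":0,"ay":0,"az":0},{"x":0,"y":0,"z":-0.0125,"ax":0,"ay":0,"az":0}]'; python3 av.py
```

```text
time_s: 12.9
ee_pos: [577.5, 224.2, 212.1]
tcp_rot: [-2.18, -2.258, 0.007]
force: [-7.0, -0.2, -6.8]
width: 0.136
grip_force: 30.0
[577.49, 224.23, 212.06, -6.95, -0.24, -6.24, -0.09, 1.59, -0.05] [-2.1801 -2.2576  0.0066]
```

```bash
python3 -m crank '[{"x":0,"y":0,"z":-0.0015,"ax":0,"ay":0,"az":0},{"x":0,"y":-0.002,"z":-0.002,"ax":0,"ay":0,"az":0},{"x":0,"y":-0.005,"z":-0.002,"ax":0,"ay":0,"az":0},{"x":0,"y":-0.008,"z":-0.002,"ax":0,"ay":0,"az":0},{"x":0,"y":-0.011,"z":-0.002,"ax":0,"ay":0,"az":0},{"x":0,"y":-0.014,"z":-0.002,"ax":0,"ay":0,"az":0},{"x":0,"y":-0.017,"z":-0.002,"ax":0,"ay":0,"az":0},{"x":0,"y":-0.02,"z":-0.002,"ax":0,"ay":0,"az":0}]'; python3 av.py
```

```text
time_s: 14.15
ee_pos: [559.9, 223.7, 216.9]
tcp_rot: [2.182, 2.258, 0.003]
force: [-0.0, 0.5, -3.3]
width: 0.137
grip_force: 30.0
[559.5, 223.67, 216.43, -0.02, -0.09, -3.77, -0.12, 0.04, -0.01] [2.1824e+00 2.2593e+00 9.0000e-04]
```

```bash
python3 -m crank '[{"x":0,"y":-0.004,"z":0.001,"ax":0,"ay":0,"az":0},{"x":0,"y":-0.009,"z":0.002,"ax":0,"ay":0,"az":0},{"x":0,"y":-0.015,"z":0.002,"ax":0,"ay":0,"az":0},{"x":0,"y":-0.021,"z":0.002,"ax":0,"ay":0,"az":0},{"x":0,"y":-0.027,"z":0.002,"ax":0,"ay":0,"az":0},{"x":0,"y":-0.034,"z":0.002,"ax":0,"ay":0,"az":0}]'; python3 -m crank '[{"x":0,"y":-0.008,"z":0,"ax":0,"ay":0,"az":0},{"x":0,"y":-0.018,"z":0,"ax":0,"ay":0,"az":0},{"x":0,"y":-0.028,"z":0,"ax":0,"ay":0,"az":0},{"x":0,"y":-0.038,"z":0,"ax":0,"ay":0,"az":0},{"x":0,"y":-0.048,"z":0,"ax":0,"ay":0,"az":0},{"x":0,"y":-0.056,"z":0,"ax":0,"ay":0,"az":0},{"x":0,"y":-0.056,"z":0,"ax":0,"ay":0,"az":0}]'
python3 - <<'E'
from h import *
p,d=r.snapshot("scene")
cv2.imwrite("pics/s2.png",cv2.resize(p[150:320,150:400,::-1],None,fx=3,fy=3,interpolation=cv2.INTER_CUBIC))
plan(480,220,270,2)
E
```

```text
time_s: 15.15
ee_pos: [524.9, 222.5, 214.1]
tcp_rot: [2.183, 2.259, 0.0]
force: [0.1, 0.7, -3.8]
width: 0.135
grip_force: 30.0
time_s: 16.02
ee_pos: [468.9, 220.6, 214.1]
tcp_rot: [2.182, 2.26, 0.0]
force: [0.1, -0.1, -3.3]
width: 0.134
grip_force: 30.0
t 16.07 shift m [-0.0009  0.0107 -0.0558] turn deg [ 0. -0. -0.] q [ 0.29 -0.01  1.84 -0.    1.31  0.25] F [ 0.8  0.1 -3.4]
```

View pics/s2.png

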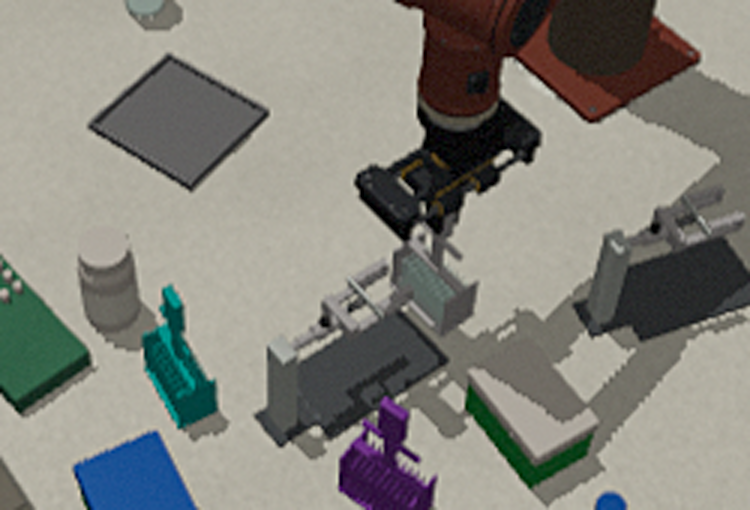

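The carrier (crop 437,280) is free of the hook and in the gripper, and the stand is intact. Now raise it and carry it over to the tray.

```bash
python3 -m crank '[{"x":0,"y":0,"z":-0.01,"ax":0,"ay":0,"az":0},{"x":0,"y":0,"z":-0.025,"ax":0,"ay":0,"az":0},{"x":0,"y":0,"z":-0.035,"ax":0,"ay":0,"az":0},{"x":0,"y":0,"z":-0.04,"ax":0,"ay":0,"az":0}]'; python3 -c "
from h import *
plan(531,-207,240,17.5)"
```

```text
time_s: 16.58
ee_pos: [470.0, 220.7, 255.5]
tcp_rot: [2.182, 2.259, 0.003]
force: [-0.2, -0.3, -3.4]
width: 0.136
grip_force: 30.0
t 16.57 shift m [-0.4295  0.0462  0.0154] turn deg [  0.1  -0.  -15.5] q [ 0.29 -0.04  1.79 -0.    1.39  0.25] F [-0.2 -0.3 -3.4]
```

```bash
python3 -m crank '[{"x":-0.012,"y":0,"z":0,"ax":0,"ay":0,"az":0},{"x":-0.035,"y":0.003,"z":0,"ax":0,"ay":0,"az":-1},{"x":-0.068,"y":0.007,"z":0,"ax":0,"ay":0,"az":-2},{"x":-0.103,"y":0.011,"z":0,"ax":0,"ay":0,"az":-3},{"x":-0.138,"y":0.015,"z":0,"ax":0,"ay":0,"az":-5},{"x":-0.173,"y":0.019,"z":0,"ax":0,"ay":0,"az":-6},{"x":-0.208,"y":0.023,"z":0,"ax":0,"ay":0,"az":-8},{"x":-0.243,"y":0.027,"z":0,"ax":0,"ay":0,"az":-9},{"x":-0.278,"y":0.03,"z":0,"ax":0,"ay":0,"az":-10},{"x":-0.313,"y":0.034,"z":0,"ax":0,"ay":0,"az":-11},{"x":-0.348,"y":0.038,"z":0,"ax":0,"ay":0,"az":-13},{"x":-0.38,"y":0.041,"z":0,"ax":0,"ay":0,"az":-14},{"x":-0.405,"y":0.044,"z":0,"ax":0,"ay":0,"az":-15},{"x":-0.422,"y":0.0455,"z":0,"ax":0,"ay":0,"az":-15.5},{"x":-0.4295,"y":0.046,"z":0,"ax":0,"ay":0,"az":-15.5},{"x":-0.4295,"y":0.046,"z":0,"ax":0,"ay":0,"az":-15.5}]'
python3 - <<'E'
from h import *
p,d=r.snapshot("scene")
cv2.imwrite("pics/s3.png",cv2.resize(p[100:270,120:370,::-1],None,fx=3,fy=3,interpolation=cv2.INTER_CUBIC))
plan(531,-207,177,17.5)
E
```

```text
time_s: 18.58
ee_pos: [530.0, -207.1, 253.8]
tcp_rot: [-1.858, -2.532, -0.0]
force: [0.5, -0.1, -3.6]
width: 0.136
grip_force: 30.0
t 18.62 shift m [-0.0007  0.0008  0.0769] turn deg [-0. -0. -0.] q [-0.51  0.08  1.67  0.    1.39 -0.82] F [ 1.1  0.7 -4.4]
```

View pics/s3.png

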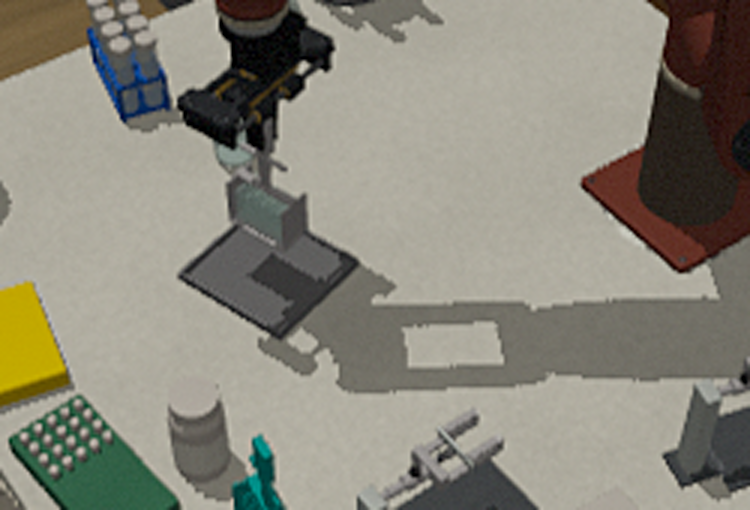

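The carrier (crop 265,210) hangs upright above the tray, whose corners are at 180,275 / 280,335 / 355,262. Lowering now, slowly near the floor.

```bash
python3 -m crank '[{"x":0,"y":0,"z":0.01,"ax":0,"ay":0,"az":0},{"x":0,"y":0,"z":0.025,"ax":0,"ay":0,"az":0},{"x":0,"y":0,"z":0.04,"ax":0,"ay":0,"az":0},{"x":0,"y":0,"z":0.054,"ax":0,"ay":0,"az":0},{"x":0,"y":0,"z":0.064,"ax":0,"ay":0,"az":0},{"x":0,"y":0,"z":0.07,"ax":0,"ay":0,"az":0},{"x":0,"y":0,"z":0.074,"ax":0,"ay":0,"az":0},{"x":0,"y":0,"z":0.076,"ax":0,"ay":0,"az":0},{"x":0,"y":0,"z":0.076,"ax":0,"ay":0,"az":0}]'; python3 -m crank '[{"x":0,"y":0,"z":0.0008,"ax":0,"ay":0,"az":0},{"x":0,"y":0,"z":0.0016,"ax":0,"ay":0,"az":0},{"x":0,"y":0,"z":0.0024,"ax":0,"ay":0,"az":0},{"x":0,"y":0,"z":0.0032,"ax":0,"ay":0,"az":0},{"x":0,"y":0,"z":0.0032,"ax":0,"ay":0,"az":0}]'; python3 av.py
```

```text
time_s: 19.75
ee_pos: [530.3, -207.2, 178.3]
tcp_rot: [1.858, 2.533, 0.0]
force: [-0.6, -0.0, -2.6]
width: 0.135
grip_force: 30.0
time_s: 20.38
ee_pos: [530.2, -207.1, 174.7]
tcp_rot: [-1.858, -2.533, 0.0]
force: [1.0, 0.3, -3.1]
width: 0.142
grip_force: 30.0
[530.23, -207.12, 174.85, 0.34, 0.04, -3.47, -0.08, 0.03, 0.0] [1.8579 2.5332 0.    ]
```

```bash
python3 -m crank '[{"x":0,"y":0,"z":0.0005,"ax":0,"ay":0,"az":0},{"x":0,"y":0,"z":0.001,"ax":0,"ay":0,"az":0},{"x":0,"y":0,"z":0.0015,"ax":0,"ay":0,"az":0},{"x":0,"y":0,"z":0.002,"ax":0,"ay":0,"az":0},{"x":0,"y":0,"z":0.002,"ax":0,"ay":0,"az":0}]'; python3 av.py;python3 -m crank '[{"x":0,"y":0,"z":0.0004,"ax":0,"ay":0,"az":0},{"x":0,"y":0,"z":0.0008,"ax":0,"ay":0,"az":0},{"x":0,"y":0,"z":0.0012,"ax":0,"ay":0,"az":0},{"x":0,"y":0,"z":0.0012,"ax":0,"ay":0,"az":0}]'; python3 av.py
```

```text
time_s: 21.25
ee_pos: [530.2, -207.1, 172.8]
tcp_rot: [-1.858, -2.533, -0.0]
force: [0.4, -0.2, -4.2]
width: 0.136
grip_force: 30.0
[530.23, -207.11, 172.85, -0.42, 0.08, -3.49, -0.08, 0.03, -0.01] [ 1.8579  2.5332 -0.    ]
time_s: 22.0
ee_pos: [530.3, -207.1, 171.7]
tcp_rot: [1.858, 2.533, -0.0]
force: [-0.0, -0.2, -2.7]
width: 0.135
grip_force: 30.0
[530.26, -207.12, 171.71, -0.13, 0.26, -2.64, -0.05, 0.05, 0.01] [1.8580e+00 2.5332e+00 1.0000e-04]
```

```bash
python3 -m crank '[{"x":0,"y":0,"z":0.0003,"ax":0,"ay":0,"az":0},{"x":0,"y":0,"z":0.0006,"ax":0,"ay":0,"az":0},{"x":0,"y":0,"z":0.0006,"ax":0,"ay":0,"az":0}]'; python3 av.py;python3 -m crank '[{"x":0,"y":0,"z":0.0003,"ax":0,"ay":0,"az":0},{"x":0,"y":0,"z":0.0006,"ax":0,"ay":0,"az":0},{"x":0,"y":0,"z":0.0006,"ax":0,"ay":0,"az":0}]'; python3 av.py
```

```text
time_s: 22.62
ee_pos: [530.4, -207.2, 171.7]
tcp_rot: [1.858, 2.533, 0.0]
force: [-1.6, 1.5, 4.2]
width: 0.135
grip_force: 30.0
[530.41, -207.17, 171.69, -2.39, 1.48, 5.48, 0.25, 0.57, 0.0] [1.8575e+00 2.5329e+00 2.0000e-04]
time_s: 23.25
ee_pos: [530.5, -207.2, 171.7]
tcp_rot: [1.857, 2.533, 0.0]
force: [-3.6, 3.6, 8.1]
width: 0.137
grip_force: 30.0
[530.53, -207.2, 171.71, -3.5, 2.34, 8.47, 0.39, 0.84, -0.03] [1.8573e+00 2.5326e+00 2.0000e-04]
```

Seated on the floor. I'll relax the press, then release.

```bash
python3 -m crank '[{"x":0,"y":0,"z":-0.0005,"ax":0,"ay":0,"az":0},{"x":0,"y":0,"z":-0.0009,"ax":0,"ay":0,"az":0},{"x":0,"y":0,"z":-0.0009,"ax":0,"ay":0,"az":0}]' 1 10; python3 -m crank '[{"x":0,"y":0,"z":0,"ax":0,"ay":0,"az":0},{"x":0,"y":0,"z":0,"ax":0,"ay":0,"az":0},{"x":0,"y":0,"z":0,"ax":0,"ay":0,"az":0},{"x":0,"y":0,"z":0,"ax":0,"ay":0,"az":0},{"x":0,"y":0,"z":0,"ax":0,"ay":0,"az":0},{"x":0,"y":0,"z":0,"ax":0,"ay":0,"az":0}]' 0.4; python3 -m crank '[{"x":0,"y":0,"z":-0.01,"ax":0,"ay":0,"az":0},{"x":0,"y":0,"z":-0.025,"ax":0,"ay":0,"az":0},{"x":0,"y":0,"z":-0.045,"ax":0,"ay":0,"az":0},{"x":0,"y":0,"z":-0.07,"ax":0,"ay":0,"az":0},{"x":0,"y":0,"z":-0.1,"ax":0,"ay":0,"az":0},{"x":0,"y":0,"z":-0.13,"ax":0,"ay":0,"az":0},{"x":0,"y":0,"z":-0.15,"ax":0,"ay":0,"az":0},{"x":0,"y":0,"z":-0.15,"ax":0,"ay":0,"az":0}]'
python3 - <<'E'
from h import *
p,d=r.snapshot("scene")
cv2.imwrite("pics/s4.png",cv2.resize(p[100:300,120:370,::-1],None,fx=3,fy=3,interpolation=cv2.INTER_CUBIC))
E
```

```text
time_s: 23.88
ee_pos: [530.4, -207.2, 171.7]
tcp_rot: [1.858, 2.533, 0.0]
force: [-1.7, 0.5, 4.6]
width: 0.136
grip_force: 10.0
time_s: 24.62
ee_pos: [530.3, -207.1, 171.3]
tcp_rot: [1.858, 2.533, 0.0]
force: [-0.1, 0.4, -0.4]
width: 0.588
grip_force: 0.0
time_s: 25.62
ee_pos: [531.1, -207.6, 324.0]
tcp_rot: [1.855, 2.53, 0.001]
force: [-0.1, 0.3, -0.2]
width: 0.598
grip_force: 0.0
```

View pics/s4.png

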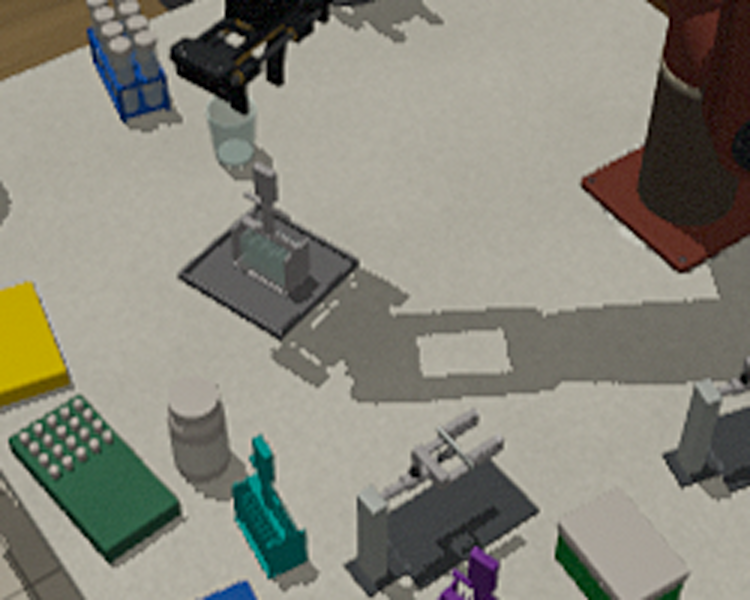

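The carrier stands upright in the middle of the tray (270,260). The gripper is clear above it, and the stand, jar (198,425), tip box (620,540) and beaker (232,130) have not moved.

```bash
python3 -c "
from rig import r
print(r.hand_in())"
```

```text
the job is handed in; nothing more can be done
None
```

The steel carrier is off the hook and stands upright, released, in the grey tray; the stand, jar, tip box and beaker look undisturbed in the last picture, contact stayed near 8 N by the wrist readings, and I handed in at about 26 s.

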